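# Load a comb cartridge onto the in-feed lane

## Task

Fit the blue comb into the white cartridge where it stands on the bench, orange corner to orange corner, so that every tooth is in its own well and the plate lies fully home on top. Then set the loaded cartridge lengthwise on the upper half of the roller lane and let go, so that it rolls down by itself to the stop and rests there with the comb still fully in. Leave everything else standing where it is.

Things in the scene. Friction and masses are not known exactly. Their poses are not given: they have to be found in the camera images.
- cartridge: White loose block, 105 mm long (its x), 45 wide (its y), 50 tall, about 0.3 kg, standing on the bench, wells open upwards. Origin: centre of its underside, z up. Two rows of 5 square wells, 15 mm wide, 46 deep, at x = -40, -20, 0, 20, 40 mm and y = -10, 10 mm, 5 mm walls. Flat long sides, to be gripped across the 45 mm width, also with the comb in: the comb's rib then reaches 74 mm above the underside.
- cartridge_key (a point): Top of the cartridge at its corner x = +40, y = +10 mm: this one well is filled in solid and coloured orange.
- comb: Blue sleeve comb, loose, about 0.08 kg, standing on its tooth tips. Origin: centre of the plane of the tips, z up. Nine round teeth 34 mm long, 11 thick, tips tapering to 7 mm, at the same x, y as the cartridge's open wells, under a plate 97 (x) x 38 (y) x 4 mm, its top at z = 38 mm. Fully in, the plate rests on the cartridge's top and this origin is 16 mm above the cartridge's origin.
- comb_rib (a point): Middle of the top of the comb's grip rib, 58 mm above the tooth tips. The rib is 60 mm long (comb's x), 12 mm thick (y) and 20 mm high above the plate.
- comb_key (a point): Orange patch on the comb's plate at its corner x = +40, y = +10 mm, where there is no tooth. It belongs over the cartridge's orange corner; turned end for end the comb does not go in.
- lane: Fixed roller lane, 262 mm long (its x), 78 wide: 12 free-turning cross rollers (16 mm thick, 20 apart) between aluminium rails that are 54 mm apart and stand 6 mm above the rollers. Origin: centre of its underside, z up, x level towards the low end. The roller tops slope down to +x by 0.122 rad and are 55 mm above the bench at x = 0. A cartridge let go on them rolls down by itself.
- lane_start (a point): Point on the roller tops, on the lane's centre line, 65 mm up the slope from the middle: a good place for the centre of the cartridge's underside when it is set down, lengthwise between the rails and tilted with the slope.
- lane_stop (a point): Where the face of the rubber-padded stop plate meets the plane of the roller tops, on the centre line, 118 mm down the slope from the middle. The plate stands 24 mm above the rollers. A cartridge against it has the centre of its underside 65 mm down the slope from the middle.
- media_bottle: Bystander: clear round bottle with a blue screw cap, 92 mm across, 209 mm tall. Origin: centre of its underside.
- wash_bottle: Bystander: white squeeze bottle with a thin bent spout, 74 x 91 mm, 295 mm tall. Origin: centre of its underside.
- beaker: Bystander: clear plastic beaker, 59 mm across, 68 mm tall. Origin: centre of its underside.
- powder_jar: Bystander: yellow-orange round jar, 61 mm across, 84 mm tall. Origin: centre of its underside.
- weigh_bottle: Bystander: small clear glass bottle with a knobbed stopper, 38 mm across, 53 mm tall. Origin: centre of its underside.
- dropper_bottle: Bystander: amber dropper bottle with a black top, 33 mm across, 106 mm tall. Origin: centre of its underside.
Things that resemble listed ones, but are neither listed nor needed, are in the scene too. Of the things that look like the comb, the larger one is meant.

How it is judged (in metres and radians):
On the way, in this order (a step that is already met when the one before it is completed fails the run):
1. the comb is fully home in the cartridge while the cartridge stands on the bench (z of comb in the frame of cartridge between 0.012 and 0.0185 m and x of comb in the frame of cartridge between -0.005 and 0.005 m and y of comb in the frame of cartridge between -0.005 and 0.005 m and angle between the x axis of comb and the x axis of cartridge, either way round below 0.1 rad and angle between the z axis of comb and the z axis of cartridge, either way round below 0.06 rad and height (world z) of cartridge below 0.006 m and angle between cartridge's own z axis and vertical below 0.06 rad), for 0.2 s.
2. the loaded cartridge is set down on the upper half of the roller lane (z of comb in the frame of cartridge between 0.012 and 0.0185 m and x of comb in the frame of cartridge between -0.005 and 0.005 m and y of comb in the frame of cartridge between -0.005 and 0.005 m and angle between the x axis of comb and the x axis of cartridge, either way round below 0.1 rad and angle between the z axis of comb and the z axis of cartridge, either way round below 0.06 rad and x of cartridge in the frame of lane between -0.12 and -0.005 m and y of cartridge in the frame of lane between -0.012 and 0.012 m and angle between the x axis of cartridge and the x axis of lane, either way round below 0.2 rad and contact force between cartridge and lane above 0.3 N), for 0.04 s.
At the end, for the whole second after the job is handed in: The cartridge rests at the stop at the low end of the roller lane (within 6 mm), upright on the rollers and lengthwise between the rails (within 0.15 rad), at rest, with the comb still home in it (plate within 2.5 mm of the top, within 5 mm sideways) (z of comb in the frame of cartridge between 0.012 and 0.0185 m and x of comb in the frame of cartridge between -0.005 and 0.005 m and y of comb in the frame of cartridge between -0.005 and 0.005 m and angle between the x axis of comb and the x axis of cartridge, either way round below 0.1 rad and angle between the z axis of comb and the z axis of cartridge, either way round below 0.06 rad and x of cartridge in the frame of lane between 0.059 and 0.072 m and y of cartridge in the frame of lane between -0.01 and 0.01 m and z of cartridge in the frame of lane between 0.04 and 0.053 m and angle between the x axis of cartridge and the x axis of lane, either way round below 0.15 rad and angle between cartridge's own z axis and vertical below 0.2 rad and linear speed of each of cartridge, comb below 0.01 m/s); the robot touches nothing.
It fails at once if a bystander is shoved by more than 30 mm or tipped (distance of any of media_bottle, wash_bottle, beaker, powder_jar, weigh_bottle, dropper_bottle from where it was at the start of the episode above 0.03 m or angle between any of media_bottle, wash_bottle, beaker, powder_jar, weigh_bottle, dropper_bottle's own z axis and vertical above 0.35 rad).
It fails at once if the cartridge is pushed or carried down to the stop on the lane instead of rolling by itself (contact force between the fingers and cartridge above 1 N and contact force between cartridge and lane above 0.3 N and x of cartridge in the frame of lane above 0.025 m).
It also fails if it takes over 64 s, if anything falls off the work surface, if the arm or the gripper's body presses on something with over 40 N, if the wrist force passes 120 N, or if a joint passes its speed limit or range.

## Robot

A 6-joint arm with a two-finger parallel gripper is mounted at the origin on a cart in front of the work surface, level with it; the furniture and walls round the work are solid. World frame = base frame: x ahead of the robot, y to its left, z up, the work surface at z = 0. Lengths are in mm, angles in rad, forces in N, time in s.
With the tool pointing down it reaches from about 350 to 725 mm from the base axis. Payload 4.3 kg.
Tool frame: the origin (TCP) lies at the very end of the fingers, on their centre line; the grasp point (between the pads) lies 19 mm behind it; z points along the fingers, y is the direction in which the jaws open and shut (so a half turn about z gives the same grasp; the last joint's range is limited). The gripper opens to 85 mm and grips with 20 to 120 N. Pads are 22 mm wide; open, the fingers measure 114 mm over their backs; the gripper's body (76 mm by 85 mm) begins 54 mm behind the grasp point. The pads swing forward as they close: fully open they stand 13 mm farther back than shut.
Start: joints at [1.185, 0.377, 0.081, 1.274, 0, 1.46], TCP at [156.589, 553.308, 198.329] pointing down, gripper open.
Joint ranges: [-2.72, 2.72], [-0.84, 1.66], [-1.02, 1.22], [-1.77, 2.12], [-1.37, 1.28], [-3.14, 3.14]. Speed limits (rad/s): [2.57, 2.57, 3.14, 3.14, 3.14, 3.14].

## Interface

Orientations are given as [roll, pitch, yaw] about the fixed x, y, z axes, in that order (R = Rz(yaw) Ry(pitch) Rx(roll)).
In Python, from plant import get_obs, imaging, workorder gives the robot as it stands.
- The arm moves only by the tool servo_tool, never from a script. Its argument "deltas" is one flat list of numbers, 4 for each row, row after row: the shift along the tool's x, y, z in cm, then the turn about the tool's z in rad. In form: [dx, dy, dz, yaw, dx, dy, dz, yaw, ...]. A call has exactly 10 rows; each row is the pose to reach, as a shift and turn from the pose commanded when the call began, along the tool's axes at that moment; what a row does not reach only later rows make up. A row lasts 1/10 s, in which the tool goes at most 50 mm and 8.59 degrees, less where a joint would pass 70% of its speed; a pose out of reach is approached as far as the arm can. A call with a gripper value outside its range is refused whole. "fingers" is the opening, from 0 (shut) to 1 (fully open), set as the call begins (left out, the last holds). The fingers move at their own pace and stop on an object; "force" is the grip in N (left out, the last holds). Time passes only in rows, so rows that repeat a pose let the fingers close, or fill a call up. It gives the time, the measured TCP pose, the force and the opening at its end, in the units of the state.
- get_obs(): the state, without advancing time (a new reading comes with each control period).
- imaging.camera(name): name is "scene" or "top" or "wrist"; returns the picture (384x512x3 uint8, red, green, blue); there is no depth.
- imaging.calibration(name): a dict with "vertical_fov" (degrees; the focal length in pixels is half the picture's height over the tangent of half this angle, whatever the lens; pixels are square), "cx", "cy" (the principal point, pixels), "origin" and "rotation" of the camera in the world. Camera axes: x right, y up, looking along -z (the intrinsics and any distortion apply to the point x, -y, -z); pixel columns grow to the right and rows downward; lengths in mm; the calibration is good to about 2 mm. A picture is of the moment at which its call begins: read the wrist's pose just before it. calibration takes no time and is no camera call; for the wrist camera it gives the pose at the moment of the call.
- workorder.sign_off(): hands the job in, once; it reports no verdict.
The state is a dict: "time": time; "joint_positions": joint angles; "qd": joint speeds; "effort": joint torques, N m; "eef_pos": TCP position; "orientation": TCP orientation; "contact_force": force on the tool from outside, world axes, zero at the start; "torque": the same for the moment, N m; "finger_gap": finger opening in mm.
Only numpy, scipy, OpenCV 4.12 (cv2) and the standard library are available. Lean on these libraries where they do the work, as an engineer would, in place of code of your own. Each camera call takes 0.05 s, during which the arm holds its last target. There are 200 camera calls.

## Working session

There is one attempt and no reset: what is moved stays moved. The work goes in short steps, Python scripts to look and compute and a tool call to move; the robot and the scene stay as the last step left them, time stands still between calls to the robot, and variables do not carry over. Pictures are saved under pics/ and viewed, about 8 in all and at most 12, crops included, and the job is handed in when it is done.

Besides the shell and the picture viewer there is one more tool, called after "Emit:" in YAML: its name, and indented under it one key for each argument. servo_tool: Moves the arm, as the interface text tells. Its arguments: {"type":"object","properties":{"deltas":{"type":"array"},"fingers":{"type":"number"},"force":{"type":"number"}},"required":["deltas"]}

```bash
mkdir -p pics; ls; cat > h.py <<'E'
import numpy as np, cv2
from plant import get_obs, imaging, workorder
def shot(name,fn):
    c=imaging.calibration(name); im=imaging.camera(name)
    np.save(f'pics/{fn}.npy',im); cv2.imwrite(f'pics/{fn}.png',im[:,:,::-1])
    import pickle; pickle.dump(c,open(f'pics/{fn}.pkl','wb'))
    return im,c
def load(fn):
    import pickle; return np.load(f'pics/{fn}.npy'),pickle.load(open(f'pics/{fn}.pkl','rb'))
def f(c): return 192/np.tan(np.radians(c['vertical_fov'])/2)
def ray(c,u,v):
    d=np.array([(u-c['cx'])/f(c),-(v-c['cy'])/f(c),-1.]); return np.array(c['origin']),np.array(c['rotation'])@d
def onplane(c,u,v,z):
    o,d=ray(c,u,v); return o+d*(z-o[2])/d[2]
def proj(c,p):
    q=np.array(c['rotation']).T@(np.array(p)-np.array(c['origin'])); return c['cx']+f(c)*q[0]/-q[2], c['cy']+f(c)*q[1]/q[2]
E
python3 - <<'E'
from h import *
o=get_obs();print(o)
ims=[]
for n in('scene','top'):
    im,c=shot(n,n+'0');print(n,{k:np.round(v,4) if not isinstance(v,str) else v for k,v in c.items()});ims.append(im)
print({k:np.round(v,4) for k,v in imaging.calibration('wrist').items()})
E
```

```text
pics
{'time': 0.0, 'joint_positions': array([ 1.18468482e+00,  3.78079763e-01,  7.96534624e-02,  1.27439347e+00,
       -3.50244826e-05,  1.46051506e+00]), 'qd': array([-7.20074593e-04, -1.03184712e-03, -3.94301509e-04, -5.28415095e-05,
        3.15627572e-04,  1.55873018e-03]), 'effort': array([ 1.95325192e-03, -4.63601840e+01,  2.69877309e+01,  2.07868073e-02,
       -3.09791540e-04,  4.63889407e-06]), 'eef_pos': array([156.32592665, 552.60566936, 197.36207693]), 'orientation': array([-3.13957764e+00, -1.87884398e-04,  2.86576226e+00]), 'contact_force': array([ 0.03212402, -0.43192581, -0.71858123]), 'torque': array([ 0.00333712,  0.02135925, -0.01030993]), 'finger_gap': 85.67550434108578}
scene {'vertical_fov': np.float64(44.7003), 'cx': np.float64(258.2387), 'cy': np.float64(187.1765), 'origin': array([ 588.8314, 1133.7179,  854.5144]), 'rotation': array([ 0.9073, -0.    ,  3.0246])}
top {'vertical_fov': np.float64(47.4069), 'cx': np.float64(253.8203), 'cy': np.float64(199.0915), 'origin': array([ 308.0833,  169.2982, 1326.8957]), 'rotation': array([ 0.1444, -0.0031, -1.5499])}
{'vertical_fov': np.float64(59.8396), 'cx': np.float64(252.8427), 'cy': np.float64(188.6905), 'origin': array([ 78.9795, 573.4914, 373.4365]), 'rotation': array([-0.3118,  0.0015,  1.2952])}
```

```bash
python3 - <<'E'
s=open('h.py').read()
s=s.replace("    import pickle; pickle.dump(c","    c=dict(c);c['rotation']=Rotation.from_euler('xyz',c['rotation']).as_matrix()\n    import pickle; pickle.dump(c").replace("import numpy as np, cv2","import numpy as np, cv2\nfrom scipy.spatial.transform import Rotation")
open('h.py','w').write(s)
from h import *
import pickle
for n in('scene0','top0'):
    c=pickle.load(open(f'pics/{n}.pkl','rb'));print(c.keys()); c['rotation']=Rotation.from_euler('xyz',c['rotation']).as_matrix();pickle.dump(c,open(f'pics/{n}.pkl','wb'))
    im,c=load(n); print(c['rotation'][:,2]); print(n,'TCP->',proj(c,[156,552.6,197]))
    cv2.imwrite(f'pics/{n}b.png',cv2.resize(im[:,:,::-1],(800,600),interpolation=cv2.INTER_CUBIC))
E
```

```text
dict_keys(['vertical_fov', 'cx', 'cy', 'origin', 'rotation'])
[0.09193996 0.78248143 0.61584889]
scene0 TCP-> (np.float64(446.21613795080873), np.float64(255.44725492248233))
dict_keys(['vertical_fov', 'cx', 'cy', 'origin', 'rotation'])
[-1.43933063e-01  8.82715431e-05  9.89587422e-01]
top0 TCP-> (np.float64(98.26109878698725), np.float64(320.74755454555566))
```

View pics/top0b.png

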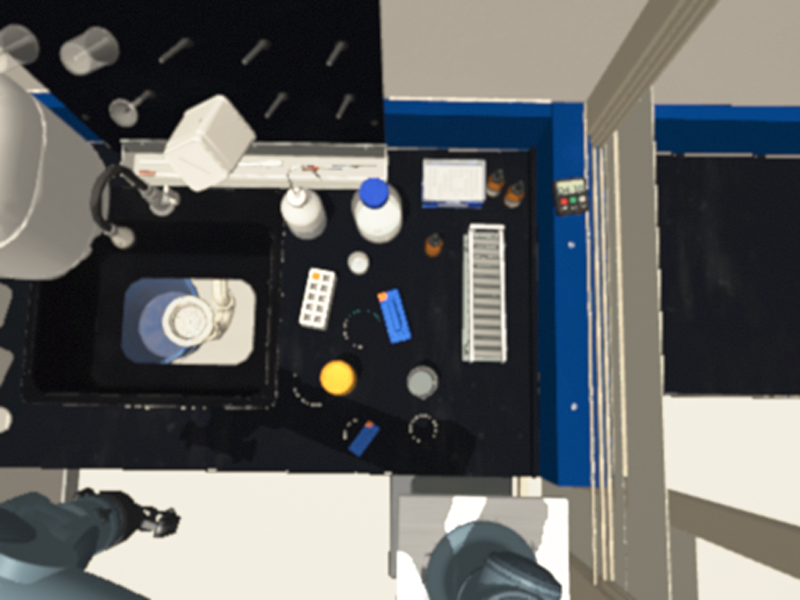

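View pics/scene0b.png

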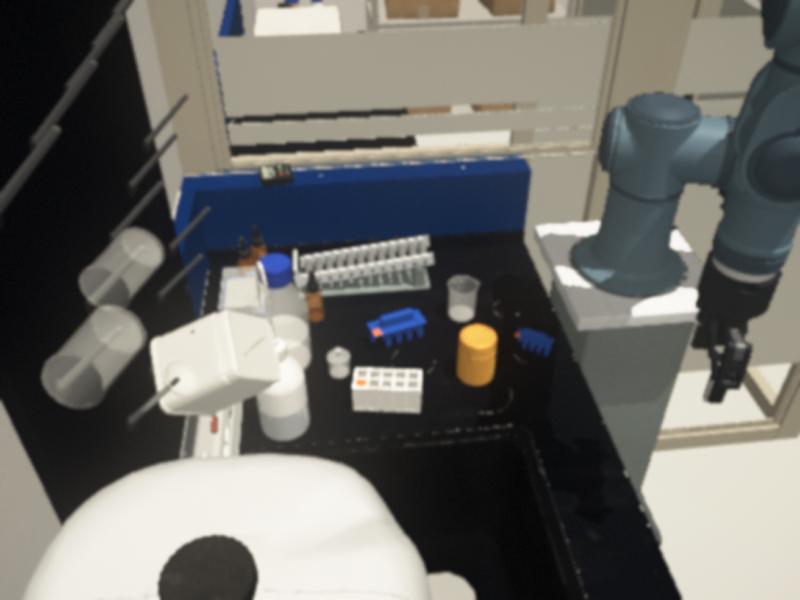

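```bash
python3 - <<'E'
from h import *
im,c=load('top0')
hsv=cv2.cvtColor(im,cv2.COLOR_RGB2HSV)
def comps(m,z,amin,win=(180,345,90,310)):
    m=m.astype(np.uint8); w=np.zeros_like(m); w[win[2]:win[3],win[0]:win[1]]=1; m*=w
    n,l,s,ce=cv2.connectedComponentsWithStats(m)
    for i in range(1,n):
        if s[i,4]<amin: continue
        cs,_=cv2.findContours((l==i).astype(np.uint8),0,2)
        r=cv2.minAreaRect(cs[0]); b=cv2.boxPoints(r)
        P=np.array([onplane(c,*p,z)[:2] for p in b]); 
        e=P[1]-P[0],P[2]-P[1]
        print(' px',ce[i].round(1),'area',s[i,4],'pos',onplane(c,*ce[i],z)[:2].round(1),'edges',[(round(np.linalg.norm(x),1),round(np.degrees(np.arctan2(x[1],x[0])),1)) for x in e])
H,S,V=[hsv[...,i].astype(int) for i in range(3)]
print('blue');comps((H>100)&(H<130)&(S>120)&(V>60),38,30)
print('orange z38');comps((H<16)&(S>130)&(V>150),38,4)
print('orange z50');comps((H<16)&(S>130)&(V>150),50,4)
print('white z50');comps((S<50)&(V>170),50,60)
big=cv2.resize(im[90:300,180:345,::-1],None,fx=3.6,fy=2.85*1,interpolation=cv2.INTER_CUBIC)
a=cv2.resize(im[175:225,235:270,::-1],(420,600),interpolation=cv2.INTER_CUBIC)
b=cv2.resize(im[260:295,215:250,::-1],(380,380),interpolation=cv2.INTER_CUBIC)
o=np.zeros((600,800,3),np.uint8);o[:,:420]=a;o[:380,420:]=b;cv2.imwrite('pics/crop1.png',o)
sc,cs=load('scene0')
cv2.imwrite('pics/crop2.png',cv2.resize(sc[140:270,110:370,::-1],(800,400),interpolation=cv2.INTER_CUBIC))
E
```

```text
blue
 px [303.7  94.6] area 488 pos [824.8  22.2] edges [(np.float64(300.0), np.float64(-88.7)), (np.float64(168.9), np.float64(179.5))]
 px [238.9 122.9] area 271 pos [729.6 219.6] edges [(np.float64(55.0), np.float64(-42.5)), (np.float64(55.3), np.float64(-134.8))]
 px [274.6 131.5] area 39 pos [705.1 110.2] edges [(np.float64(27.4), np.float64(-88.7)), (np.float64(9.5), np.float64(-179.3))]
 px [252.8 203. ] area 484 pos [483.8 172. ] edges [(np.float64(45.7), np.float64(-73.3)), (np.float64(104.9), np.float64(-163.8))]
 px [232.2 281.2] area 207 pos [253.7 226.9] edges [(np.float64(66.9), np.float64(-34.9)), (np.float64(28.6), np.float64(-124.4))]
orange z38
 px [315.8 118.9] area 12 pos [747.6 -15.4] edges [(np.float64(12.3), np.float64(-88.7)), (np.float64(6.4), np.float64(180.0))]
 px [327.8 125.9] area 13 pos [726.2 -52.1] edges [(np.float64(7.9), np.float64(-32.5)), (np.float64(13.6), np.float64(-123.8))]
 px [276.2 159. ] area 15 pos [619.3 104.2] edges [(np.float64(7.5), np.float64(-20.4)), (np.float64(17.4), np.float64(-111.1))]
 px [243.5 189.1] area 14 pos [525.1 200.6]
[... 1231 characters left out ...]
)), (np.float64(84.0), np.float64(-167.9))]
 px [309.  188.3] area 1326 pos [529.6   6.6] edges [(np.float64(81.2), np.float64(-88.8)), (np.float64(261.8), np.float64(179.9))]
 px [228.8 167.9] area 122 pos [586.2 245.6] edges [(np.float64(32.8), np.float64(-88.8)), (np.float64(36.5), np.float64(-178.4))]
 px [202.5 191.1] area 541 pos [514.6 321.4] edges [(np.float64(110.2), np.float64(-8.9)), (np.float64(48.6), np.float64(-100.3))]
 px [268.6 244.7] area 114 pos [360.7 123.6] edges [(np.float64(32.0), np.float64(-88.8)), (np.float64(31.8), np.float64(-179.2))]
 px [213.5 306. ] area 482 pos [183.6 277.4] edges [(np.float64(196.7), np.float64(-88.8)), (np.float64(19.5), np.float64(-178.7))]
```

View pics/crop2.png

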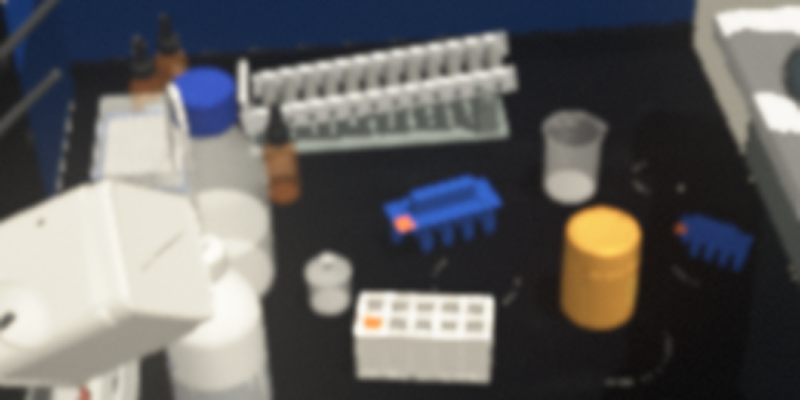

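Candidates for the comb: blue at top px (253,203), about 105 mm long, and blue at (232,281), about 67 mm. The larger one at (253,203) is the one meant. The crop shows its 5-column tooth plate with a rib, and the orange patch at its left front. The cartridge's orange corner is at crop (373,322). The lane's low end with the stop plate is at the far +x end. Next I'll view the cartridge with the wrist camera.

Emit:
servo_tool:
  deltas: [-40.8,-12.5,1.7,-0.12,-40.8,-12.5,1.7,-0.12,-40.8,-12.5,1.7,-0.12,-40.8,-12.5,1.7,-0.12,-40.8,-12.5,1.7,-0.12,-40.8,-12.5,1.7,-0.12,-40.8,-12.5,1.7,-0.12,-40.8,-12.5,1.7,-0.12,-40.8,-12.5,1.7,-0.12,-40.8,-12.5,1.7,-0.12]
  fingers: 1

```text
time: 1.1
eef_pos: [517.9, 319.1, 180.1]
orientation: [-3.14, -0.0, 2.98]
contact_force: [-0.1, -0.8, -0.6]
finger_gap: 85.4
```

```bash
python3 - <<'E'
from h import *
o=get_obs();print(o['eef_pos'],o['orientation'])
im,c=shot('wrist','w1');cv2.imwrite('pics/w1b.png',cv2.resize(im[:,:,::-1],(800,600)))
print(c['origin'],proj(c,o['eef_pos']),proj(c,[514,321,50]))
E
```

```text
[517.93338867 319.10150318 180.05327679] [-3.14035560e+00 -1.15950086e-04  2.98047909e+00]
[438.554785   331.03213822 356.02615668] (np.float64(254.73648977106853), np.float64(227.57836748019594)) (np.float64(255.43974030608845), np.float64(165.88960598431945))
```

View pics/w1b.png

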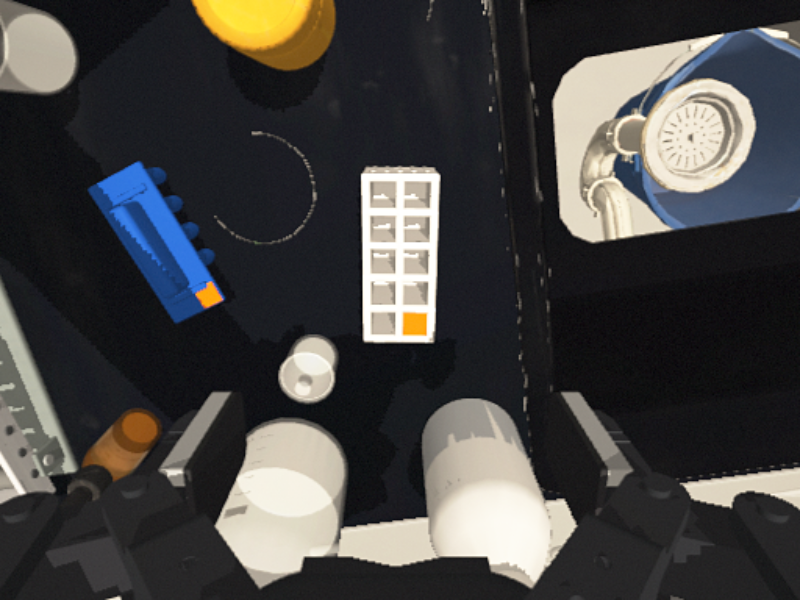

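```bash
cat >> h.py <<'E'
def rect(c,m,z):
    cs,_=cv2.findContours(m.astype(np.uint8),0,cv2.CHAIN_APPROX_NONE); k=max(cs,key=cv2.contourArea)[:,0,:]
    P=np.array([onplane(c,u,v,z)[:2] for u,v in k]).astype(np.float32)
    r=cv2.minAreaRect(P); return r,cv2.boxPoints(r)
def rep(n,c,m,z):
    r,b=rect(c,m,z); e=b[1]-b[0],b[2]-b[1]
    print(n,'ctr',np.round(r[0],1),[(round(float(np.linalg.norm(x)),1),round(float(np.degrees(np.arctan2(x[1],x[0]))),1)) for x in e])
E
python3 - <<'E'
from h import *
im,c=load('w1')
hsv=cv2.cvtColor(im,cv2.COLOR_RGB2HSV).astype(int);H,S,V=hsv[...,0],hsv[...,1],hsv[...,2]
win=np.zeros(V.shape,bool);win[95:225,222:290]=1
for t in(200,225,240): rep('cart>%d'%t,c,((V>t)&win),50)
om=(H<18)&(S>150)&(V>200)
for nm,w,z in(('cart',win,50),('comb',None,38)):
    if w is None: w=np.zeros(V.shape,bool);w[160:215,100:160]=1
    v,u=np.nonzero(om&w);print(nm,'key',u.mean(),v.mean(),onplane(c,u.mean(),v.mean(),z)[:2])
w=np.zeros(V.shape,bool);w[95:210,50:150]=1
rep('comb',c,((H>100)&(H<125)&(S>120)&(V>90)|om)&w,38)
print(V[100:120,232],V[100:120,276],V[212:224,256])
E
```

```text
cart>200 ctr [513.6 321.1] [(107.4, -9.7), (45.1, 80.3)]
cart>225 ctr [514.4 320.8] [(105.6, -9.7), (44.9, 80.3)]
cart>240 ctr [515.2 320.5] [(103.8, -9.4), (44.9, 80.6)]
cart key 262.3076923076923 205.65384615384616 [554.62778955 321.3224961 ]
comb key 132.5185185185185 188.8148148148148 [520.57948702 195.2990772 ]
comb ctr [482.8 178.2] [(47.2, -73.3), (96.5, 16.7)]
[ 33  36  36  34  36  36  30  24  19  70 160 255 255 255 255 255 255 255
 255 255] [ 36  34  34  36  35  33  25 195 205 199 196 255 255 255 255 255 255 255
 255 255] [255 255 255 255 255 255 246  94  15  20  22  20]
```

Emit:
servo_tool:
  deltas: [0.5,-7,0.6,-0.2,1.0,-14.8,1.2,-0.45,1.0,-14.8,1.2,-0.45,1.0,-14.8,1.2,-0.45,1.0,-14.8,1.2,-0.45,1.0,-14.8,1.2,-0.45,1.0,-14.8,1.2,-0.45,1.0,-14.8,1.2,-0.45,1.0,-14.8,1.2,-0.45,1.0,-14.8,1.2,-0.45]

```text
time: 2.15
eef_pos: [482.4, 177.8, 169.2]
orientation: [3.141, 0.0, -2.847]
contact_force: [-0.1, -0.5, -0.8]
finger_gap: 85.7
```

```bash
python3 - <<'E'
from h import *
im,c=load('w1')
hsv=cv2.cvtColor(im,cv2.COLOR_RGB2HSV).astype(int);H,S,V=hsv[...,0],hsv[...,1],hsv[...,2]
om=(H<25)&(S>120)&(V>150);v,u=np.nonzero(om[190:225,222:290]);print('orange cart',np.percentile(u,[2,50,98])+222,np.percentile(v,[2,50,98])+190, len(u))
u0=np.percentile(u,[2,98]).mean()+222;v0=np.percentile(v,[2,98]).mean()+190;print(onplane(c,u0,v0,50))
o=get_obs();print(o['eef_pos'],o['orientation'])
im,c=shot('wrist','w2');cv2.imwrite('pics/w2b.png',cv2.resize(im[60:220,160:370,::-1],(787,600)))
hsv=cv2.cvtColor(im,cv2.COLOR_RGB2HSV).astype(int);H,S,V=hsv[...,0],hsv[...,1],hsv[...,2]
om=(H<25)&(S>120)&(V>150)
w=np.zeros(V.shape,bool);w[80:225,210:310]=1
rep('comb',c,((H>100)&(H<125)&(S>120)&(V>60)|om)&w,38)
print(proj(c,[484,175,38]))
E
```

```text
orange cart [258. 265. 272.] [200. 207. 214.] 220
[556.44444286 323.71604918  50.        ]
[482.39474614 177.76665285 169.24173336] [ 3.14148342e+00  3.99184288e-05 -2.84672304e+00]
comb ctr [484.4 173.5] [(38.7, -73.3), (97.1, 16.7)]
(np.float64(249.80669530707476), np.float64(170.89714714343722))
```

View pics/w2b.png

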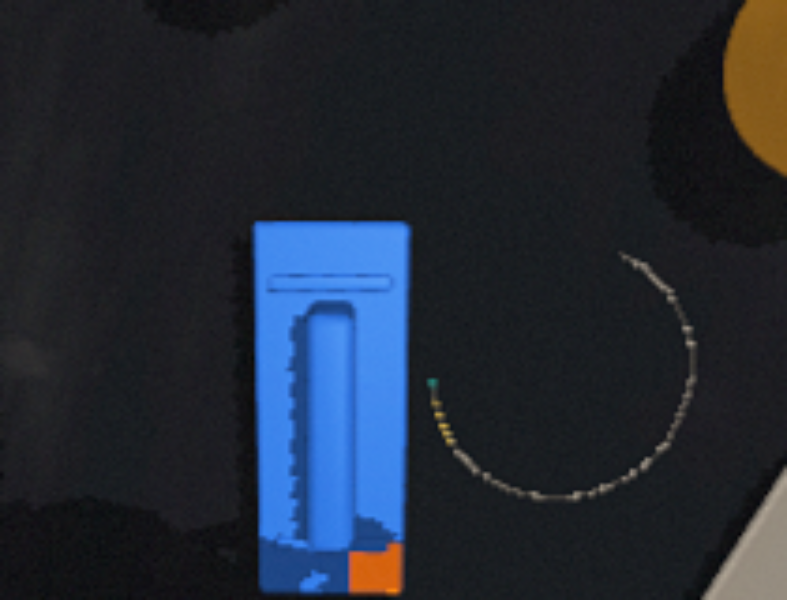

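Enlarged crop: the large comb with its rib at crop (330,425) and orange at (375,568), measuring 97 x 38.7 mm as specified. Next I descend and grip the rib.

Emit:
servo_tool:
  deltas: [0,-0.47,3,0,-0.07,-0.47,6.5,0,-0.07,-0.47,9.5,0,-0.07,-0.47,11.5,0,-0.07,-0.47,12.3,0,-0.07,-0.47,12.75,0,-0.07,-0.47,12.75,0,-0.07,-0.47,12.75,0,-0.07,-0.47,12.75,0,-0.07,-0.47,12.75,0]
  fingers: 1

```text
time: 3.2
eef_pos: [485.1, 173.2, 42.7]
orientation: [-3.142, 0.002, -2.847]
contact_force: [-0.1, 0.3, -1.3]
finger_gap: 85.3
```

Emit:
servo_tool:
  deltas: [0,0,0,0,0,0,0,0,0,0,0,0,0,0,0,0,0,0,0,0,0,0,0,0,0,0,0,0,0,0,0,0,0,0,0,0,0,0,0,0]
  fingers: 0
  force: 60

```text
time: 4.2
eef_pos: [484.3, 173.0, 41.8]
orientation: [3.142, 0.0, -2.847]
contact_force: [0.9, 1.0, 0.9]
finger_gap: 0.4
```

```bash
python3 - <<'E'
from h import *
im,c=shot('wrist','w3');a=cv2.resize(im[:,:,::-1],(560,420))
sc,cc=shot('scene','s1');b=cv2.resize(sc[120:280,130:370,::-1],(630,420),interpolation=cv2.INTER_CUBIC)
o=np.zeros((600,800,3),np.uint8);o[:300,:400]=cv2.resize(a,(400,300));o[:300,400:]=cv2.resize(b,(400,300));
o[300:,:400]=cv2.resize(im[120:260,160:350,::-1],(400,300));
cv2.imwrite('pics/m1.png',o)
E
```

```text
(no output)
```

View pics/m1.png

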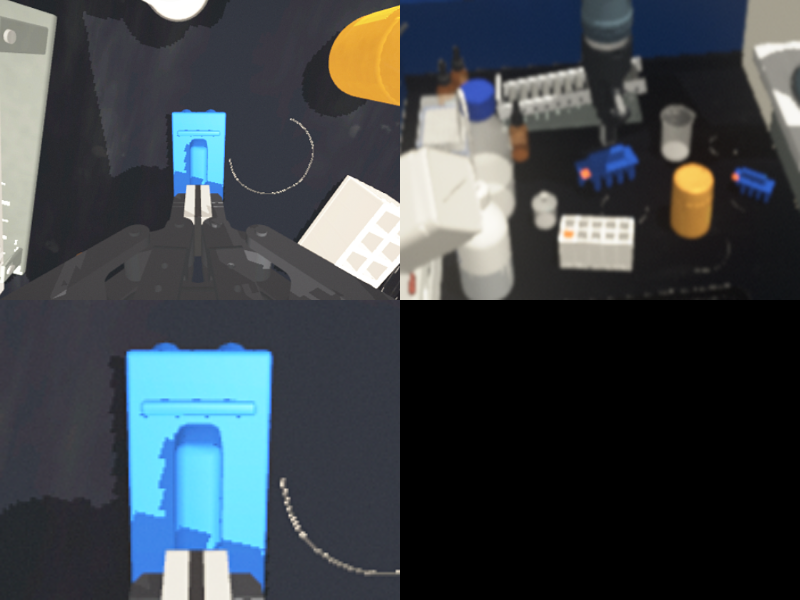

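```bash
python3 - <<'E'
from h import *
im,c=load('w3');o=get_obs();print(o['eef_pos'],o['finger_gap'],o['contact_force'])
print([np.round(proj(c,p),0) for p in (o['eef_pos'],o['eef_pos']+[0,0,19])])
cv2.imwrite('pics/m2.png',cv2.resize(im[150:300,150:350,::-1],(800,600),interpolation=cv2.INTER_CUBIC))
E
```

```text
[484.30598131 173.00306776  41.78615158] 0.26609056900828304 [ 0.14780195  0.09347883 -0.0626873 ]
[array([253., 228.]), array([253., 243.])]
```

View pics/m2.png

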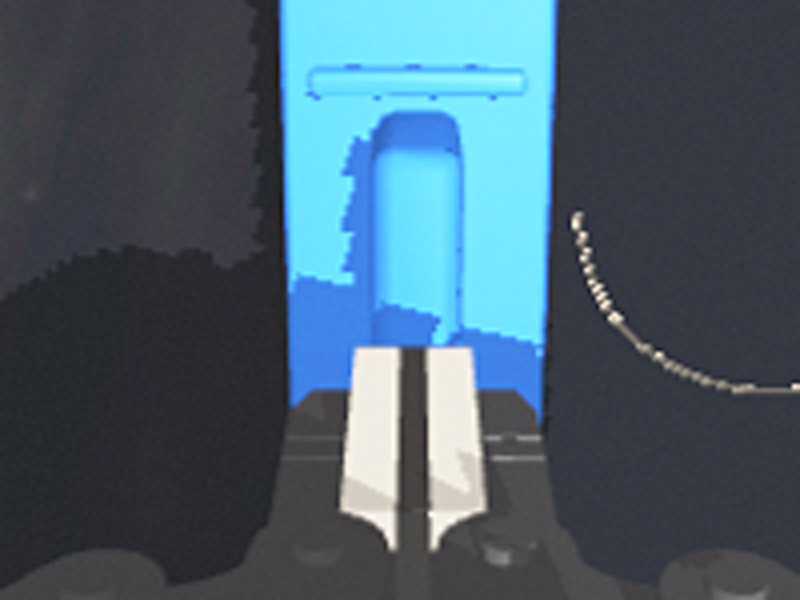

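```bash
python3 - <<'E'
from h import *
im,c=load('w3');o=get_obs();e=o['eef_pos'];y=o['orientation'][2];tx=np.array([np.cos(y),np.sin(y),0]);ty=np.array([np.sin(y),-np.cos(y),0])
for h in(0,10,15,20,30,40): print(h,[np.round(proj(c,e+[0,0,h]+tx*s+ty*w),1) for s,w in((0,0),(11,0),(-11,0),(11,6))])
im,c=load('w2')
r=np.array([484.4,173.5,0]);cx=np.array([np.cos(np.radians(16.7)),np.sin(np.radians(16.7)),0])
for z in (45,58,70): print(z,[np.round(proj(c,r+[0,0,z]+cx*s),1) for s in(-30,30)])
E
```

```text
0 [array([253.4, 228. ]), array([253.4, 210.3]), array([253.4, 245.2]), array([264. , 210.3])]
10 [array([253.4, 235.7]), array([253.4, 217.1]), array([253.4, 253.6]), array([264.6, 217.1])]
15 [array([253.4, 239.8]), array([253.4, 220.8]), array([253.4, 258.1]), array([264.9, 220.8])]
20 [array([253.4, 244.2]), array([253.5, 224.7]), array([253.4, 262.9]), array([265.3, 224.7])]
30 [array([253.5, 253.7]), array([253.5, 233.3]), array([253.5, 273.3]), array([266. , 233.3])]
40 [array([253.5, 264.3]), array([253.6, 242.9]), array([253.5, 284.9]), array([266.8, 242.9])]
45 [array([248.1, 140.7]), array([248.1, 203. ])]
58 [array([247.9, 143.2]), array([247.9, 207.9])]
70 [array([247.7, 145.8]), array([247.7, 212.8])]
```

```bash
python3 - <<'E'
from h import *
im,c=load('s1');print([np.round(proj(c,[484.3,173,z]),1) for z in(38,42,58,76)])
cv2.imwrite('pics/m3.png',cv2.resize(im[160:240,200:310,::-1],(800,582),interpolation=cv2.INTER_CUBIC))
E
```

```text
[array([255.2, 205. ]), array([255.2, 203.8]), array([255.1, 199.3]), array([255.1, 194. ])]
```

View pics/m3.png

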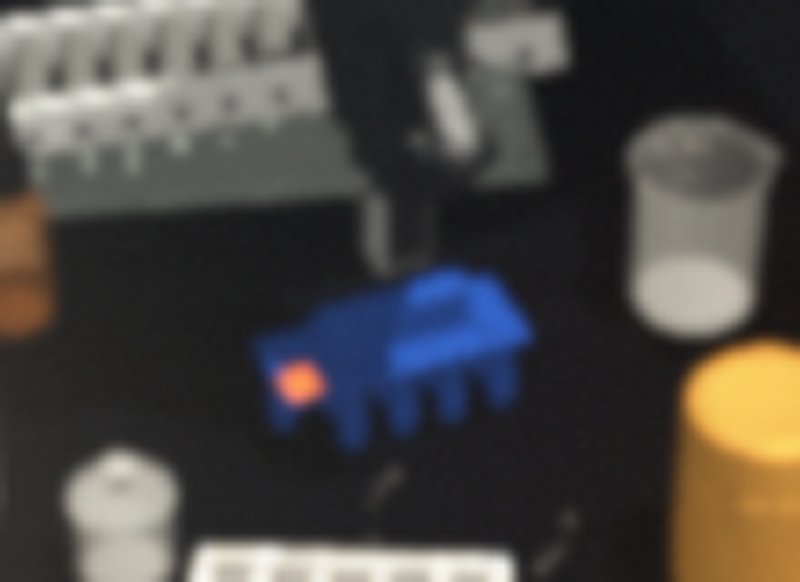

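The pads closed just above the rib. The tips sit at crop (390,275), which is about z 62, so the true finger end is about 20 mm above the reported TCP. I'll open, go 18 mm lower and close again.

Emit:
servo_tool:
  deltas: [0,0,0,0,0,0,0,0,0,0,0,0,0,0,0,0,0,0,0,0,0,0,0,0,0,0,0,0,0,0,0.6,0,0,0,1.2,0,0,0,1.8,0]
  fingers: 1

```text
time: 5.3
eef_pos: [484.0, 172.9, 23.1]
orientation: [3.141, -0.0, -2.847]
contact_force: [-0.4, -0.3, 0.1]
finger_gap: 85.1
```

Emit:
servo_tool:
  deltas: [0,0,0,0,0,0,0,0,0,0,0,0,0,0,0,0,0,0,0,0,0,0,0,0,0,0,0,0,0,0,0,0,0,0,0,0,0,0,0,0]
  fingers: 0
  force: 60

```text
time: 6.3
eef_pos: [484.6, 173.1, 24.1]
orientation: [3.141, 0.001, -2.847]
contact_force: [-0.8, 0.9, 4.0]
finger_gap: 7.0
```

```bash
python3 - <<'E'
from h import *
im,c=shot('wrist','w4');o=get_obs();print(o['eef_pos'],o['finger_gap'],o['contact_force'])
s,_=shot('scene','s2')
out=np.zeros((600,800,3),np.uint8)
out[:,:400]=cv2.resize(im[140:290,200:300,::-1],(400,600),interpolation=cv2.INTER_CUBIC)
out[:400,400:]=cv2.resize(s[165:235,215:285,::-1],(400,400),interpolation=cv2.INTER_CUBIC)
cv2.imwrite('pics/m4.png',out)
E
```

```text
[484.60441687 173.15407117  24.11908698] 7.190568589818059 [-1.45975019  0.99689365  5.48447163]
```

View pics/m4.png

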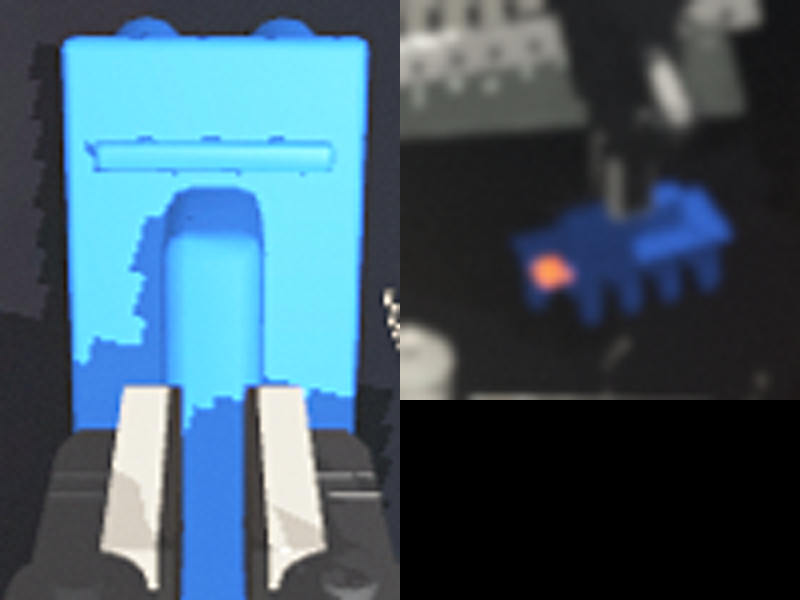

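Emit:
servo_tool:
  deltas: [0,0,-0.3,0,0,0,-0.8,0,0,0,-1.6,0,0,0,-2.6,0,0,0,-3.8,0,0,0,-5,0,0,0,-6,0,0,0,-6.6,0,0,0,-7,0,0,0,-7,0]
  force: 60

```text
time: 7.4
eef_pos: [484.6, 173.1, 94.3]
orientation: [3.142, 0.001, -2.847]
contact_force: [0.8, -0.0, -0.5]
finger_gap: 7.0
```

```bash
python3 - <<'E'
from h import *
im,c=shot('wrist','w5');o=get_obs();print(o['eef_pos'],o['finger_gap'],o['contact_force'],o['orientation'])
def blue(im):
    hsv=cv2.cvtColor(im,cv2.COLOR_RGB2HSV).astype(int);H,S,V=hsv[...,0],hsv[...,1],hsv[...,2]
    w=np.zeros(V.shape,bool);w[80:236,200:310]=1
    v,u=np.nonzero((H>90)&(H<125)&(S>120)&(V>60)&w); return u.min(),u.max(),v.min(),v.max()
print(blue(load('w4')[0]),blue(im))
E
```

```text
[484.36035258 172.97053761  93.83204412] 7.34673240735468 [ 0.1541554   0.34769805 -1.14212255] [ 3.14153804e+00  1.62476456e-04 -2.84746970e+00]
(np.int64(215), np.int64(292), np.int64(144), np.int64(235)) (np.int64(215), np.int64(292), np.int64(144), np.int64(235))
```

Emit:
servo_tool:
  deltas: [-0.3,0.6,0,0.02,-1,1.9,0,0.07,-2,3.7,0,0.13,-3.2,5.8,0,0.2,-4.4,8,0,0.28,-5.5,10.1,0,0.35,-6.4,11.8,0,0.41,-7,12.8,0,0.445,-7.2,13.2,0,0.458,-7.2,13.2,0,0.458]

```text
time: 8.45
eef_pos: [514.5, 320.3, 93.1]
orientation: [-3.141, -0.001, 2.979]
contact_force: [0.3, 0.4, -0.2]
finger_gap: 7.2
```

```bash
python3 - <<'E'
from h import *
im,c=shot('wrist','w6');o=get_obs();print(o['eef_pos'],o['finger_gap'],o['contact_force'],o['orientation'],np.degrees(o['orientation'][2]))
hsv=cv2.cvtColor(im,cv2.COLOR_RGB2HSV).astype(int);H,S,V=hsv[...,0],hsv[...,1],hsv[...,2]
y=o['orientation'][2]
cv2.imwrite('pics/m6.png',cv2.resize(im[80:245,150:370,::-1],(800,600),interpolation=cv2.INTER_CUBIC))
E
```

```text
[514.50770246 319.75411322  93.22624415] 7.461638991737291 [-0.03108858  0.05013825 -1.16815718] [-3.14066985e+00 -8.47847288e-04  2.97841485e+00] 170.65060029152184
```

View pics/m6.png

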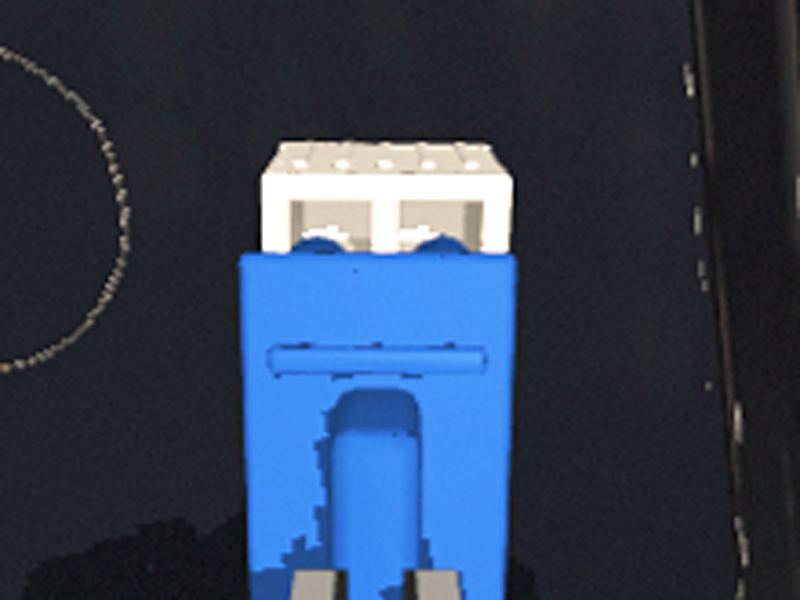

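```bash
python3 - <<'E'
from h import *
im,c=load('w6')
a=np.radians(-9.6);X=np.array([np.cos(a),np.sin(a)]);Y=np.array([-X[1],X[0]])
def p(u,v,z): return onplane(c,150+u/3.636-.5*0,80+v/3.636,z)[:2]
L,R=p(262,174,50),p(513,174,50);print('cart edge',L,R,np.linalg.norm(L-R),'ctr',(L+R)/2+52.5*X)
for z in(105,107,109):
    l,r=p(240,255,z),p(517,255,z);d=r-l;print(z,np.linalg.norm(d),'comb ctr',(l+r)/2+48.5*X,'ang',np.degrees(np.arctan2(d[1],d[0]))-90)
    q=((l+r)/2+48.5*X)-((L+R)/2+52.5*X);print(' comb-cart in cart frame',q@X,q@Y)
d=R-L;print(np.degrees(np.arctan2(d[1],d[0]))-90)
E
```

```text
cart edge [460.47416636 307.6927582 ] [467.752145   352.08742882] 44.98728434428018 ctr [515.87794763 321.13473431]
105 37.9558772260334 comb ctr [515.37584173 319.42857472] ang -9.308697233776726
 comb-cart in cart frame -0.2105403300876553 -1.7660021652562012
107 37.49334999000559 comb ctr [514.98276415 319.48608649] ang -9.308697233776783
 comb-cart in cart frame -0.6077044329538279 -1.7748488388925083
109 37.03082275397782 comb ctr [514.58968657 319.54359827] ang -9.308697233776712
 comb-cart in cart frame -1.00486853582001 -1.7836955125287595
-9.310146016611768
```

Emit:
servo_tool:
  deltas: [-0.05,0.15,0,0,-0.05,0.15,0.3,0,-0.05,0.15,0.8,0,-0.05,0.15,1.3,0,-0.05,0.15,1.8,0,-0.05,0.15,2.2,0,-0.05,0.15,2.6,0,-0.05,0.15,2.9,0,-0.05,0.15,3.0,0,-0.05,0.15,3.0,0]

```text
time: 9.5
eef_pos: [515.6, 321.6, 63.7]
orientation: [-3.142, -0.0, 2.978]
contact_force: [-0.0, -0.1, -0.4]
finger_gap: 6.8
```

Emit:
servo_tool:
  deltas: [0,0,0.3,0,0,0,0.6,0,0,0,0.9,0,0,0,1.2,0,0,0,1.5,0,0,0,1.8,0,0,0,2.0,0,0,0,2.2,0,0,0,2.3,0,0,0,2.3,0]

```text
time: 10.5
eef_pos: [515.6, 321.6, 40.7]
orientation: [-3.142, -0.0, 2.978]
contact_force: [-0.2, -0.3, -0.5]
finger_gap: 6.9
```

Emit:
servo_tool:
  deltas: [0,0,0.05,0,0,0,0.1,0,0,0,0.15,0,0,0,0.2,0,0,0,0.2,0,0,0,0.2,0,0,0,0.2,0,0,0,0.2,0,0,0,0.2,0,0,0,0.2,0]

```text
time: 11.5
eef_pos: [516.0, 321.9, 40.1]
orientation: [3.141, 0.001, 2.978]
contact_force: [-2.9, -0.8, 7.2]
finger_gap: 7.1
```

Contact comes where the plate should seat. I'll release, rise and check.

Emit:
servo_tool:
  deltas: [0,0,0.1,0,0,0,0.1,0,0,0,0.1,0,0,0,0.1,0,0,0,0.1,0,0,0,0.1,0,0,0,0.1,0,0,0,0,0,0,0,-0.5,0,0,0,-1,0]
  fingers: 1

```text
time: 12.5
eef_pos: [515.7, 321.6, 49.2]
orientation: [3.142, -0.0, 2.978]
contact_force: [0.7, -0.2, -0.2]
finger_gap: 85.3
```

Emit:
servo_tool:
  deltas: [0,0,-2,0,0,0,-5,0,0,0,-8,0,0,0,-11,0,0,0,-13,0,0,0,-14,0,0,0,-14,0,0,0,-14,0,0,0,-14,0,0,0,-14,0]

```text
time: 13.5
eef_pos: [514.9, 321.2, 187.3]
orientation: [-3.14, -0.002, 2.978]
contact_force: [-0.1, -0.8, 0.3]
finger_gap: 85.8
```

```bash
python3 - <<'E'
from h import *
im,c=shot('wrist','w7');o=get_obs();print(o['eef_pos'],o['finger_gap'],o['contact_force'],np.degrees(o['orientation'][2]))
hsv=cv2.cvtColor(im,cv2.COLOR_RGB2HSV).astype(int);H,S,V=hsv[...,0],hsv[...,1],hsv[...,2]
w=np.zeros(V.shape,bool);w[85:240,215:300]=1
om=(H<25)&(S>120)&(V>150);bl=(H>95)&(H<125)&(S>120)&(V>60)
rep('comb z54',c,(bl|om)&w,54)
rep('cart z50',c,(((V>225)|bl|om)&w),50)
print(proj(c,[515,321,54]))
s,_=shot('scene','s3');
cv2.imwrite('pics/m7.png',np.hstack([cv2.resize(im[70:240,180:340,::-1],(400,425)),cv2.resize(s[215:280,210:285,::-1],(400,425),interpolation=cv2.INTER_CUBIC)]))
E
```

```text
[514.98908327 321.25794552 187.58965915] 85.27797874948122 [ 0.09329366  0.11803419 -0.29458001] 170.6169490839682
comb z54 ctr [515.9 320.8] [(95.7, -9.4), (37.1, 80.6)]
cart z50 ctr [513.9 320.9] [(105.4, -9.7), (44.8, 80.3)]
(np.float64(254.0101500867181), np.float64(169.76060924684606))
```

View pics/m7.png

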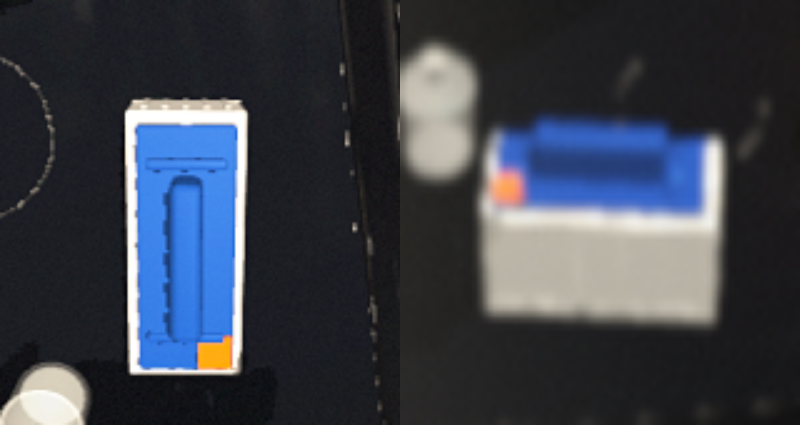

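The comb sits flush, orange over orange: the plate is at left-crop (187,245) with an even white margin, and the side view shows no gap. Next I look at the lane from close up.

Emit:
servo_tool:
  deltas: [0,-3.2,-0.2,-0.02,0,-6.4,-0.4,-0.03,0,-9.6,-0.6,-0.05,-0.1,-12.8,-0.8,-0.07,-0.1,-16,-1,-0.08,-0.1,-19.2,-1.2,-0.1,-0.2,-24,-1.2,-0.12,-0.2,-28,-1.2,-0.15,-0.2,-31.8,-1.2,-0.164,-0.2,-31.8,-1.2,-0.164]

```text
time: 14.6
eef_pos: [465.0, 3.9, 200.6]
orientation: [-3.14, -0.001, 3.136]
contact_force: [0.6, -0.0, 0.4]
finger_gap: 85.1
```

```bash
python3 - <<'E'
from h import *
im,c=shot('wrist','w8');o=get_obs();print(o['eef_pos'],o['contact_force'],np.degrees(o['orientation'][2]))
g=cv2.cvtColor(im,cv2.COLOR_RGB2GRAY).astype(int)
print(proj(c,[400,7,77]),proj(c,[465,7,63]),proj(c,[530,7,55]))
for r in (70,100,130,160,190,220): print(r,''.join(' .:-=+*#%@'[min(9,v//26)] for v in g[r,150:360]))
E
```

```text
[465.39112551   5.88314629 200.67110015] [-0.267572   -0.04388698  0.4765666 ] 179.77069330030835
(np.float64(257.0803135974803), np.float64(99.7974690984685)) (np.float64(257.01594672831686), np.float64(168.38316568978848)) (np.float64(257.0249649659286), np.float64(226.50004443858086))
70 .......   .   .. ........ .................. .... ........... . ........  ........................................................................................................ ...... ........:-*@@@@@@@@@@@@@
100  . ..  .. .      ............ ................. . . .......... .*#####+:    ................................................... =*%@@@@+.......:.:.:::.::.............................................. ... ......
130 .:. .. .......      ....... ........... .... ... .... ........-+#%%%%#**+==#%%%%%%%%%##%#####%################################+=*%@@@@@@@*......:........................:........................................
160 ....-:.........   ..  ..... ....................  .............. .#%%%%#+=#%%%%%%%%%%%%%%%%%%%%%%%%%%%%%%%%%%%%%%%%%%@@@@@@@@@@#*@@@@@%-...........................:::::...::::::::.:.............................
190 .......-: ........  .   ............................. ... .... ... -%%%@@#%@@%%%%%%%%%%%%%%%%%%%%%%%%%%%%%%%%%%%%%%%%%%%%%%%%%*+@@@@@@+....................................:.:::::::::::..........................
220 ..........-: ........     .... .. ................................. .#@%%%#*+================================================+*%%%%%@*............................................................................
```

```bash
python3 - <<'E'
from h import *
im,c=load('w8')
g=cv2.cvtColor(im,cv2.COLOR_RGB2GRAY).astype(float)
x0=530
ys=[]
for r in range(105,235,5):
    row=g[r]; 
    on=np.nonzero(row[195:310]>90)[0]+195
    l,rr=on[0],on[-1]
    # local rail top height by iterating on x
    z=61
    for _ in range(5):
        A=onplane(c,l-.5,r,z);B=onplane(c,rr+.5,r,z); z=61-(A[0]-x0)*np.tan(.122)
    ys.append(((A+B)/2)[:2].tolist()+[B[1]-A[1]]); print(r,l,rr,np.round(ys[-1],1))
ys=np.array(ys);print(np.polyfit(ys[:,0]-465,ys[:,1],1))
for col in(219,283): print(col,[int(v) for v in g[84:106,col]])
for v in (86,88,90,92,94,96,98): print(v,onplane(c,219,v,77).round(1), onplane(c,283,v,77).round(1))
E
```

```text
105 213 286 [4.044e+02 4.000e-01 6.470e+01]
110 213 286 [4.087e+02 3.000e-01 6.510e+01]
115 213 286 [4.131e+02 3.000e-01 6.550e+01]
120 212 287 [4.175e+02 2.000e-01 6.770e+01]
125 210 289 [4.22e+02 2.00e-01 7.18e+01]
130 212 287 [4.265e+02 2.000e-01 6.860e+01]
135 213 287 [431.1   0.6  68.1]
140 215 285 [435.8   0.5  64.9]
145 215 285 [440.5   0.5  65.4]
150 215 285 [4.453e+02 4.000e-01 6.580e+01]
155 215 284 [ 4.501e+02 -1.000e-01  6.530e+01]
160 216 285 [455.    0.8  65.7]
165 216 284 [4.60e+02 3.00e-01 6.52e+01]
170 216 284 [4.65e+02 3.00e-01 6.57e+01]
175 217 284 [470.1   0.7  65.2]
180 217 284 [475.3   0.6  65.6]
185 217 284 [480.6   0.6  66.1]
190 218 284 [485.9   1.   65.5]
195 218 284 [491.3   1.   66. ]
200 218 284 [496.7   1.   66.5]
205 218 283 [5.023e+02 4.000e-01 6.590e+01]
210 218 283 [5.079e+02 4.000e-01 6.640e+01]
215 219 283 [513.6   0.8  65.9]
220 219 283 [519.4   0.8  66.3]
225 219 283 [525.3   0.7  66.8]
230 219 283 [531.3   0.7  67.3]
[0.00444773 0.52557071]
219 [28, 26, 26, 25, 30, 28, 28, 30, 26, 26, 29, 25, 16, 168, 199, 196, 185, 179, 172, 170, 170, 172]
283 [39, 43, 43, 38, 45, 41, 39, 46, 42, 39, 39, 40, 55, 201, 254, 254, 246, 255, 255, 255, 255, 255]
86 [388.4 -25.7  77. ] [388.7  29.3  77. ]
88 [390.  -25.7  77. ] [390.3  29.3  77. ]
90 [391.7 -25.8  77. ] [392.   29.3  77. ]
92 [393.3 -25.9  77. ] [393.6  29.4  77. ]
94 [395.  -25.9  77. ] [395.3  29.4  77. ]
96 [396.6 -26.   77. ] [396.9  29.5  77. ]
98 [398.3 -26.   77. ] [398.6  29.5  77. ]
```

Emit:
servo_tool:
  deltas: [-0.5,3.2,0,0.02,-1,6.4,0,0.03,-1.5,9.6,0,0.05,-2,13.5,0,0.07,-2.6,17.5,0,0.09,-3.2,21.5,0,0.11,-3.8,25.5,1,0.13,-4.4,29,2.5,0.15,-4.8,31.5,5,0.164,-4.8,31.5,8,0.164]

```text
time: 15.65
eef_pos: [514.1, 328.0, 120.3]
orientation: [3.138, 0.002, 2.983]
contact_force: [0.6, -0.2, -0.2]
finger_gap: 85.2
```

```bash
python3 - <<'E'
from h import *
for i in range(2): o=get_obs();print(o['eef_pos'],o['contact_force'],np.degrees(o['orientation'][2]))
E
```

```text
[514.13332176 328.04232295 120.33083298] [ 0.60770641 -0.15884394 -0.18301401] 170.92150225325344
[514.13332176 328.04232295 120.33083298] [ 0.60770641 -0.15884394 -0.18301401] 170.92150225325344
```

Emit:
servo_tool:
  deltas: [0,0,0,0,0,0,0,0,0,0,1,0,0,0,2,0,0,0,3,0,0,0,3,0,0,0,3,0,0,0,3,0,0,0,3,0,0,0,3,0]

```text
time: 16.65
eef_pos: [514.0, 322.6, 91.2]
orientation: [3.141, 0.001, 2.978]
contact_force: [0.4, -0.3, 0.2]
finger_gap: 85.1
```

```bash
python3 - <<'E'
from h import *
o=get_obs();print(o['eef_pos'],o['contact_force'],np.degrees(o['orientation'][2]))
im,c=shot('wrist','w9')
hsv=cv2.cvtColor(im,cv2.COLOR_RGB2HSV).astype(int);H,S,V=hsv[...,0],hsv[...,1],hsv[...,2]
w=np.zeros(V.shape,bool);w[60:250,200:310]=1
a=np.radians(-9.6);X=np.array([np.cos(a),np.sin(a)]);
for r in (100,120):
    m=np.nonzero(((V[r]>170)|((H[r]>95)&(H[r]<125)&(S[r]>120)))&w[r])[0]; A,B=onplane(c,m[0]-.5,r,50),onplane(c,m[-1]+.5,r,50); M=(A+B)/2
    print(r,m[0],m[-1],np.linalg.norm(B-A),M, 'lat off vs TCP along tool y',(o['eef_pos']-M)[:2]@np.array([-X[1],X[0]]))
E
```

```text
[514.04399847 322.6467696   91.2237601 ] [ 0.42767865 -0.2775471   0.22750664] 170.61269511061926Traceback (most recent call last):
  File "<stdin>", line 8, in <module>
IndexError: index 0 is out of bounds for axis 0 with size 0
```

Emit:
servo_tool:
  deltas: [-0.08,-0.17,0.5,0,-0.08,-0.17,1.5,0,-0.08,-0.17,2.8,0,-0.08,-0.17,4.1,0,-0.08,-0.17,5.4,0,-0.08,-0.17,6.4,0,-0.08,-0.17,7.0,0,-0.08,-0.17,7.4,0,-0.08,-0.17,7.8,0,-0.08,-0.17,8.1,0]

```text
time: 17.7
eef_pos: [514.6, 320.9, 9.9]
orientation: [3.141, 0.001, 2.978]
contact_force: [-0.2, -0.5, -0.6]
finger_gap: 85.5
```

Emit:
servo_tool:
  deltas: [0,0,0,0,0,0,0,0,0,0,0,0,0,0,0,0,0,0,0,0,0,0,0,0,0,0,0,0,0,0,0,0,0,0,0,0,0,0,0,0]
  fingers: 0
  force: 60

```text
time: 18.7
eef_pos: [514.9, 321.2, 10.8]
orientation: [3.14, 0.001, 2.978]
contact_force: [-0.8, 0.8, 6.1]
finger_gap: 42.3
```

Emit:
servo_tool:
  deltas: [0,0,-0.3,0,0,0,-0.9,0,0,0,-1.8,0,0,0,-3,0,0,0,-4.5,0,0,0,-6.2,0,0,0,-8,0,0,0,-9.5,0,0,0,-10.6,0,0,0,-11,0]

```text
time: 19.7
eef_pos: [515.2, 321.2, 121.8]
orientation: [3.14, 0.002, 2.978]
contact_force: [0.5, 0.3, -3.9]
finger_gap: 42.5
```

```bash
python3 - <<'E'
from h import *
im,c=shot('wrist','w10');o=get_obs();print(o['eef_pos'],o['finger_gap'],o['contact_force'],np.degrees(o['orientation'][2]))
hsv=cv2.cvtColor(im,cv2.COLOR_RGB2HSV).astype(int);H,S,V=hsv[...,0],hsv[...,1],hsv[...,2]
m=(V>190)&(S<60)|((H>95)&(H<125)&(S>120)&(V>60))
n,l,s,ce=cv2.connectedComponentsWithStats(m.astype(np.uint8));print([(r.tolist(),ce[i].round()) for i,r in enumerate(s) if i and r[4]>800])
E
```

```text
[515.07626596 321.11438391 121.56975832] 42.48731053591159 [-0.33401371 -0.90585712 -2.84859628] 170.61710276406993
[([363, 17, 115, 147, 6468], array([400.,  89.])), ([428, 49, 79, 79, 4242], array([465.,  89.])), ([193, 135, 120, 221, 21096], array([252., 244.]))]
```

Emit:
servo_tool:
  deltas: [0,-0.5,0,0,0,-1.8,0,-0.01,0,-3.6,0,-0.02,-0.1,-5.8,0,-0.03,-0.1,-8.2,0,-0.04,-0.1,-10.8,0,-0.055,-0.1,-13.4,0,-0.07,-0.1,-16,0,-0.08,-0.1,-18.6,0,-0.095,-0.1,-21.2,0,-0.11]

```text
time: 20.75
eef_pos: [479.0, 109.4, 118.9]
orientation: [-3.141, -0.002, 3.088]
contact_force: [0.6, -0.7, -3.3]
finger_gap: 42.5
```

Emit:
servo_tool:
  deltas: [0,-2.5,0,-0.01,0,-5,0,-0.025,0,-7.2,0,-0.04,0,-9,0,-0.05,0,-10.3,0,-0.058,0,-11,0,-0.058,0,-11.2,0,-0.058,0,-11.2,0,-0.058,0,-11.2,0,-0.058,0,-11.2,0,-0.058]

```text
time: 21.75
eef_pos: [474.6, 0.1, 119.7]
orientation: [3.141, -0.0, -3.136]
contact_force: [-0.5, 0.6, -3.8]
finger_gap: 42.4
```

```bash
python3 - <<'E'
from h import *
o=get_obs();print(o['eef_pos'],o['finger_gap'],o['contact_force'],np.degrees(o['orientation'][2]))
im,c=shot('wrist','w11')
g=cv2.cvtColor(im,cv2.COLOR_RGB2GRAY)
for r in range(60,150,10): print(r,''.join(' .:-=+*#%@'[min(9,v//26)] for v in g[r,180:330]))
E
```

```text
[4.74566610e+02 1.18106606e-01 1.19709776e+02] 42.397616795065666 [-0.51135189  0.63280917 -3.76210975] -179.70119025542536
60 ... ...................................................... ........... ............................  ......... ..... . ...............................
70 ......................................................................................................................................................
80 ......................... ............................................................................................................................
90 ......................... -#%%%%%##+: ...........................................................................-*%@@@@@@#:....:::::::::::.::........
100 ....................... :#%%%%%%#************+@@@@@@@@@@@@@@@@@@@@@@@@@@@@@@@@@@@@@@@@@@@@@@@@@@@@@@@@@@@@@@@@@@@%***@@@@@@@@=..:::::::::::..:........
110 ......... ........ ... . #%%%%%%#**++++++++++++*@@@@@@@@@@@@@@@@@@@@@@@@@@@@@@@@@@@@@@@@@@@@@@@@@@@@@@@@@@@@@@@@@#+*#@@@@@@@%...::.:::::::............
120 ....................  +*++%%%%%%%#*+============*###########################%#####%#%%%%%%%%%%%%%%%%%%%%%%%%%%%%*=**@@@@@@@@%*-:.:::::..:.............
130 ..................... =*++#%%%%%%#***+=========+*******************++++**++*+++++++++++++++++++++++++++++++++==+***@@@@@@@@@%@#:.:.:::................
140 .........................:-#@@%%%%%%%%%%%%%##%%%%%%%%@@@@@@@@@@@@@@@@@@@@@@@@@@@@@@@@@@@@@@@@@@@@@@@@@@%@@@@@@@@@@@@@@@@@@@#:.........................
```

```bash
python3 - <<'E'
from h import *
im,c=load('w11')
g=cv2.cvtColor(im,cv2.COLOR_RGB2GRAY).astype(float)
for r in (92,96,100,105,110,115):
    on=np.nonzero(g[r,190:330]>100)[0]+190; z=61
    for _ in range(5):
        A=onplane(c,on[0]-.5,r,z);B=onplane(c,on[-1]+.5,r,z); z=61-(A[0]-528)*np.tan(.122)
    print(r,on[0],on[-1],((A+B)/2).round(1),B[1]-A[1])
hsv=cv2.cvtColor(im,cv2.COLOR_RGB2HSV).astype(int);H,S,V=hsv[...,0],hsv[...,1],hsv[...,2]
bl=(H>95)&(H<125)&(S>120)&(V>60);bl[:,:170]=0;bl[:,340:]=0
v,u=np.nonzero(bl);print('plate rows',v.min(),v.max())
r=v.min()+4;uu=np.nonzero(bl[r])[0];A,B=onplane(c,uu[0]-.5,r,164),onplane(c,uu[-1]+.5,r,164);print('comb',((A+B)/2).round(1),B[1]-A[1])
for r in range(v.min()-12,v.min()+20,4): print(r,''.join(' .:-=+*#%@'[min(9,int(x)//26)] for x in g[r,180:330]))
E
```

```text
92 205 304 [400.7  -0.   76.6] 63.110853593698295
96 204 305 [403.2  -0.   76.3] 64.69012456340874
100 205 305 [4.056e+02 3.000e-01 7.600e+01] 64.37282983103917
105 205 304 [408.8   0.   75.6] 64.13199266419429
110 205 304 [411.9   0.   75.2] 64.533592145972
115 204 305 [4.151e+02 1.000e-01 7.480e+01] 66.23918653971677
plate rows 166 354
comb [428.6  -0.9 164. ] 37.07718581394862
154 ................ .. -%@@@@@@@@@%%%%@%@%@%%@%%%%%%%%@@%%%@%%%%@@@@@@@@@@@@@@@@@@@@@@@@@@@@@@@@@@@@@@@@@@@@@@@@@@@@@@@@@@@@@@@@@#.......................
158 .............. ... .%@@@@@@@@@@@@@@@@@@@@@@@@@@@@@@@@@@@@@@@@@@@@@@@@@@@@@@@@@@@@@@@@@@@@@@@@@@@@@@@@@@@@@@@@@@@@@@@@@@@@@@@@@@#......................
162 .... ...... ......  #@@@@@@@@@@@@@@@@@@@@@@@@@@@@@@@@@@@@@@@@@@@@@@@@@@@@@@@@@@@@@@@@@@@@@@@@@@@@@@@@@@@@@@@@@@@@@@@@@@@@@@@@@@=......................
166 ................... *%@@@@@@%*=-------------:::::::::::::::::-::--=-=+++++++++=--==================================+#@@@@@@@@@@:......................
170 ................... -%@@@@@#------------------------------+**********************************************************+=@@@@@@@@.......................
174 ................... -%@@@@@%=-----------------------------+**********************************************************+*@@@@@@@@.......................
178 .... .............. .%@@@@@%=-----------------------------+**********************************************************+*@@@@@@@*.......................
182 .................. . #@@@@@%+-----------------------------+*********************************************************++@@@@@@@@-.......................
```

Emit:
servo_tool:
  deltas: [0.2,0.05,0.2,0,0.5,0.1,0.6,0,0.9,0.1,1.2,0,0.9,0.1,1.8,0,0.9,0.1,2.5,0,0.9,0.1,3.0,0,0.9,0.1,3.4,0,0.9,0.1,3.6,0,0.9,0.1,3.7,0,0.9,0.1,3.7,0]

```text
time: 22.8
eef_pos: [465.7, 0.5, 82.8]
orientation: [3.141, 0.0, -3.137]
contact_force: [1.5, 0.4, -3.4]
finger_gap: 42.3
```

Emit:
servo_tool:
  deltas: [0,0,0,0,0,0,0.05,0,0,0,0.1,0,0,0,0.15,0,0,0,0.2,0,0,0,0.25,0,0,0,0.3,0,0,0,0.35,0,0,0,0.4,0,0,0,0.4,0]
  force: 25

```text
time: 23.8
eef_pos: [465.8, 0.5, 78.9]
orientation: [3.142, 0.0, -3.137]
contact_force: [0.1, 0.1, -1.6]
finger_gap: 42.6
```

Emit:
servo_tool:
  deltas: [0,0,0.05,0,0,0,0.1,0,0,0,0.15,0,0,0,0.2,0,0,0,0.25,0,0,0,0.3,0,0,0,0.35,0,0,0,0.4,0,0,0,0.45,0,0,0,0.5,0]

```text
time: 24.8
eef_pos: [467.2, 0.3, 74.8]
orientation: [-3.141, 0.003, -3.137]
contact_force: [1.0, 1.1, 7.0]
finger_gap: 42.0
```

Emit:
servo_tool:
  deltas: [0,0,0.05,0,0,0,0.1,0,0,0,0.15,0,0,0,0.15,0,0,0,0.15,0,0,0,0.15,0,0,0,0.15,0,0,0,0.15,0,0,0,0.15,0,0,0,0.15,0]

```text
time: 25.8
eef_pos: [468.1, 0.5, 74.0]
orientation: [3.142, 0.005, -3.138]
contact_force: [1.8, 1.0, 9.7]
finger_gap: 42.6
```

Emit:
servo_tool:
  deltas: [0,0,0,0,0,0,0,0,0,0,0,0,0,0,0,0,0,0,0,0,0,0,0,0,0,0,0,0,0,0,0,0,0,0,0,0,0,0,0,0]
  fingers: 1

```text
time: 26.8
eef_pos: [465.7, 0.5, 72.3]
orientation: [3.142, 0.0, -3.137]
contact_force: [-0.3, 0.4, -0.1]
finger_gap: 85.8
```

Emit:
servo_tool:
  deltas: [0,0,-0.5,0,0,0,-1.5,0,0,0,-3,0,0,0,-5,0,0,0,-7,0,0,0,-9,0,0,0,-11,0,0,0,-12,0,0,0,-12,0,0,0,-12,0]

```text
time: 27.8
eef_pos: [465.6, 0.5, 192.0]
orientation: [3.141, -0.0, -3.137]
contact_force: [-0.4, 0.2, -0.2]
finger_gap: 85.6
```

```bash
python3 - <<'E'
from h import *
o=get_obs();print(o['eef_pos'],o['finger_gap'],o['contact_force'],o['time'])
im,c=shot('wrist','w12');s,cs=shot('scene','s4');t,_=shot('top','t4')
out=np.zeros((600,800,3),np.uint8)
out[:300,:400]=cv2.resize(im[:,:,::-1],(400,300))
out[:300,400:]=cv2.resize(s[130:235,150:290,::-1],(400,300),interpolation=cv2.INTER_CUBIC)
out[300:,:400]=cv2.resize(t[130:250,210:370,::-1],(400,300),interpolation=cv2.INTER_CUBIC)
out[300:,400:]=cv2.resize(s[60:380,90:511,::-1],(400,300))
cv2.imwrite('pics/m12.png',out)
E
```

```text
[465.55420859   0.52956463 192.01298115] 85.62953694969072 [-0.43547659  0.21650924 -0.15599938] 27.8
```

View pics/m12.png

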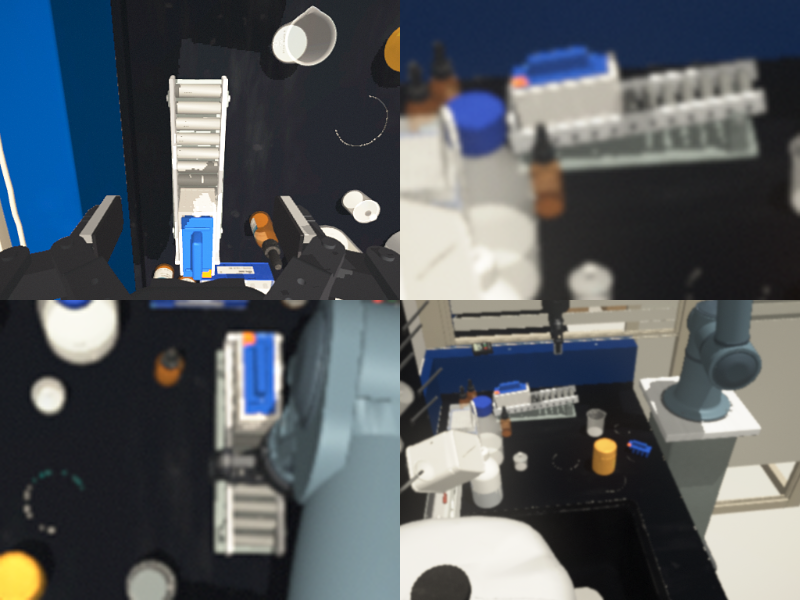

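The cartridge rolled down to the stop at the far end, with the comb flush in it and the bystanders in place. One more numeric check for rest and position, without another viewed picture.

Emit:
servo_tool:
  deltas: [0,0,0,0,0,0,0,0,0,0,0,0,0,0,0,0,0,0,0,0,0,0,0,0,0,0,0,0,0,0,0,0,0,0,0,0,0,0,0,0]

```text
time: 28.95
eef_pos: [465.6, 0.5, 192.3]
orientation: [3.142, 0.0, -3.137]
contact_force: [-0.7, 0.5, 0.6]
finger_gap: 85.6
```

```bash
python3 - <<'E'
from h import *
s0,c=load('s4');s1,c=shot('scene','s5');w0,_=load('w12');w1,cw=shot('wrist','w13')
print('scene change in lane region',np.abs(s0[130:200,180:240].astype(int)-s1[130:200,180:240]).mean(), 'blank region',np.abs(s0[200:235,230:290].astype(int)-s1[200:235,230:290]).mean())
for im in (w0,w1):
    hsv=cv2.cvtColor(im,cv2.COLOR_RGB2HSV).astype(int);H,S,V=hsv[...,0],hsv[...,1],hsv[...,2]
    b=(H>95)&(H<125)&(S>120)&(V>60);b[:260]=0;b[340:]=0;b[:,225:]=0;b[:,:]&=True
    b2=b.copy();b2[:,:228]&=True;b2[:,:225];u0=np.nonzero(b)
    m=u0[1]>228-0 if False else u0[1]>200
    print('blue top row',u0[0].min(),'cols',np.percentile(u0[1],[1,99]))
b=(lambda H,S,V:(H>95)&(H<125)&(S>120)&(V>60))(*[cv2.cvtColor(w1,cv2.COLOR_RGB2HSV).astype(int)[...,i] for i in range(3)])
b[:,:225]=0;b[:,285:]=0;b[:260]=0
v,u=np.nonzero(b);r=v.min();uu=u[v==r+2]
# comb near top edge: plate top, expected at x~592.5-48.5*cos+54*sin, z~47+54+..
zc=47+54*np.cos(.122)+48.5*np.sin(.122)
P=(onplane(cw,uu.min()-.5,r,zc)+onplane(cw,uu.max()+.5,r,zc))/2
print('row',r,'near plate edge',P.round(1),'expected x',528+65*np.cos(.122)-48.5*np.cos(.122)+54*np.sin(.122))
E
```

```text
scene change in lane region 0.7017460317460318 blank region 0.775079365079365
blue top row 260 cols [  7.   167.58]
blue top row 260 cols [  7. 168.]
row 276 near plate edge [552.3  -0.6 106.5] expected x 550.9490287545855
```

At rest, and the position fits the stop to about 1 mm. Handing in.

```bash
python3 -c "
from plant import workorder
print(workorder.sign_off())"
```

```text
the job is handed in; nothing more can be done
None
```

The job is done and handed in at about 29 s. The comb is fully home in the cartridge, and the loaded cartridge rolled down the lane by itself and rests at the stop. `sign_off()` reports no verdict, so this rests on my own checks.

**What I did**
- I took the larger of the two blue combs by its rib and seated it in the cartridge on the bench, orange over orange.
- I gripped the loaded cartridge across its width and set it on the upper half of the lane, about 62 mm up-slope from the middle. I pressed lightly so it tilted towards the slope, then let go.

**Last checks**
- The near edge of the comb's plate came out at x = 552.3 mm, against 550.9 mm expected with the cartridge at the stop. It is 0.6 mm off the world's y = 0 line. My estimate of the lane's centre line there is about +0.9 mm, so it is within about 1.5 mm of centre.
- Two scene pictures about 1 s apart differ only by noise, so the cartridge is at rest.
- The picture shows the comb still flush, and the bystanders I could see look upright and in place. I did not measure how far any of them moved.
- The gripper is open and clear of everything.

**What failed or disagreed**
- The first grip on the rib closed on nothing. The real finger ends sit about 15–20 mm above the reported TCP (tool tip). I went 18 mm lower and it held.
- The finger gap read too small: 7 mm on the 12 mm rib and 42 mm on the 45 mm cartridge.
- The top camera put the lane's centre about 6 mm off in y compared with the wrist camera. I used the wrist camera.

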